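# Set the grinder's water valve two turns open

## Task

Set the water valve of the glass grinder: lift the hinged hood of the valve box open until it rests back on its stop, close the hand wheel (clockwise from above) all the way to its stop, then open it again exactly two full turns. Finish while still holding the wheel's upright handle in the gripper, with the hood open, and leave the mug, tape roll and bottle standing where they are.

Things in the scene. Friction and masses are not known exactly. Their poses are not given: they have to be found in the camera images.
- valve_box: Fixed grey metal box, 210 x 210 mm in plan, rim 50 mm high, walls 4 mm. Origin: centre of its underside on the table; its z is up, its x points from the side with the lid's bar towards the hinge side. A brass pipe (about 28 mm thick at its nuts, centred 24 mm above the table) sticks out up to 33 mm on its +y and -y sides. Its yaw is within about 0.35 rad of the one where the hinge is on the robot's right (-y) and the bar on its left (+y).
- lid (a joint): Hinge of the grey sheet-metal hood (210 x 210 x 85 mm deep, open below, 0.35 kg) that covers the box: 0 shut, growing as the bar is lifted up and over, 1.9 rad wide open on its stop. Damped hinge; let go below about 1.0 rad the hood sinks shut, above about 1.2 rad it sinks open onto its stop by itself within 2 s. Stays open on the stop.
- lid_bar (a point): Middle of the hood's steel bar handle: a round horizontal bar 12 mm thick, 100 mm long between its two 10 mm arms, parallel to the hinge, 45 mm out from the hood's front face and 123 mm above the table when shut (the top of the shut hood is at 136 mm). Axes as the box's when shut; they turn with the hood.
- lid_hinge (a point): Middle of the hood's hinge axis, 51 mm above the table at the rim of the box's +x side. Its y axis is the hinge axis. The bar's middle moves on an arc about it in the plane square to y: radius 265 mm, starting 0.275 rad above horizontal when shut.
- wheel (a joint): Turn of the valve's dark steel hand wheel in the middle of the box, under the hood: 0 fully closed on its stop, growing by 2 pi per turn as it opens (counter-clockwise from above, clockwise closes), 18.85 at the open end. Starts between 0.4 and 1.15 turns open. It takes about 2 N at the handle to turn and stays where it is left.
- wheel_centre (a point): Centre of the hand wheel on its upright axis, at the height of its rim (54 mm above the table). Rim 84 mm across its centre line, 12 mm thick, three spokes; hub top 12 mm above this point. Turns with the wheel; at joint value 0 its axes are the box's.
- crank_handle: Black upright handle on the wheel's rim: round, 17 to 21 mm thick, 58 mm tall, from 63 to 121 mm above the table, spinning freely on its own pin so it can be gripped from above and carried round. Origin: its middle, 42 mm from the wheel's axis and 92 mm above the table. With the wheel closed it stands on the box's -x side (towards the shut lid's bar) of the axis.
- mug: White spotted mug, 82 mm wide, 91 mm tall, loose bystander. Origin at the centre of its underside.
- tape: Roll of masking tape lying flat, 104 mm across, 25 mm tall, loose bystander. Origin at the centre of its underside.
- bottle: White plastic bottle with a red tip, 48 mm across, 125 mm tall, loose bystander. Origin at the centre of its underside.

How it is judged:
By the outcome, as a careful person would: the job done as asked, in the order asked, and still so for the second after the job is handed in, while the arm keeps its last pose, push and grip.
It also fails if it takes over 72 s, if anything falls off the work surface, if the arm or the gripper's body presses on something with over 40 N, if the wrist force passes 120 N, or if a joint passes its speed limit or range.

## Robot

A 6-joint arm with a two-finger parallel gripper is mounted at the origin on the work surface; the furniture and walls round the work are solid. World frame = base frame: x ahead of the robot, y to its left, z up, the work surface at z = 0. Lengths are in m, angles in rad, forces in N, time in s.
With the tool pointing down it reaches from about 0.25 to 0.725 m from the base axis. Payload 9.7 kg.
Tool frame: the origin (TCP) lies between the finger pads; the fingertips stand 19 mm ahead of it and the grasp point (between the pads) is the TCP; z points along the fingers, y is the line along which they close (so a half turn about z gives the same grasp; the last joint's range is limited). The gripper opens to 85 mm and grips with 20 to 120 N. Pads are 22 mm wide; open, the fingers measure 114 mm over their backs; the gripper's body (76 mm by 85 mm) begins 54 mm behind the grasp point. The pads swing forward as they close: fully open they stand 13 mm farther back than shut.
Start: joints at [-1.207, 0.087, 0.176, 1.66, 0, 1.571], TCP at [0.196, -0.514, 0.25] pointing down, gripper open.
Joint ranges: [-3.13, 3.13], [-0.85, 1.81], [-1.15, 1.24], [-2.2, 2.28], [-1.44, 1.52], [-3.14, 3.14]. Speed limits (rad/s): [2.22, 2.22, 2.57, 3.14, 3.14, 3.14].

## Interface

Orientations are given as a 3x3 rotation matrix whose columns are the frame's x, y, z axes.
In Python, from station import env gives the robot as it stands.
- The arm moves only by the tool servo_tool, never from a script. Its argument "targets" is a list of rows, each a list of 3 entries, a list of its own where there are three numbers: the shift along the tool's x, y, z in m, then the turn about the tool's z in rad, then the opening, from 0 (shut) to 1 (fully open). A call has exactly 5 rows; each row shifts and turns the commanded pose from where the row before left it, along the tool's axes as they then stand; what a row does not reach is not made up. A row lasts 1/8 s, in which the tool goes at most 62.5 mm and 10.7 degrees, less where a joint would pass 70% of its speed; a pose out of reach is approached as far as the arm can. A call is refused whole if a number of a shift passes 0.0625 or a number of a turn 0.188, either way. A call with a gripper value outside its range is refused whole. The fingers move at their own pace and stop on an object; "newtons" is the grip in N (left out, the last holds). Time passes only in rows, so rows that do not move let the fingers close, or fill a call up. It gives the time, the measured TCP pose, the force, the opening and the grip force at its end, in the units of the state.
- env.get_obs(): the state, without advancing time (a new reading comes with each control period).
- env.capture(name): name is "scene" or "top" or "wrist"; returns (picture, depth): 420x560x3 uint8, blue, green, red; 420x560 float32, m along the optical axis (not along the pixel's ray), 0 where there is no reading.
- env.camera_params(name): a dict with "mtx" (3x3 intrinsics, pixels), "position" and "orientation" of the camera in the world. Camera axes: x right, y up, looking along -z (the intrinsics and any distortion apply to the point x, -y, -z); pixel columns grow to the right and rows downward; lengths in m; the calibration is good to about 2 mm. A picture is of the moment at which its call begins: read the wrist's pose just before it. camera_params takes no time and is no camera call; for the wrist camera it gives the pose at the moment of the call.
- env.close_job(): hands the job in; it is judged then, once.
Trained networks look in the newest picture that a camera, given by its name, has taken for a name from the list of things; names that differ only in an ending like _2 or _b are one class to them, and where a whole thing is asked for, a point or a joint stands for the part that bears it (a point fixed in the world has none). Each returns a list of dicts, best first, with "p" (0 to 1); they miss things now and then, are a little off and sometimes report something else, mostly with a low value. They report only what shows in the picture. A call takes as long as a camera call.
- env.trace(camera, name): "region" (420x560 bool, what is visible of it) and "box" ([left, top, right, bottom] in pixels, round what is visible of it).
The state is a dict: "clock": time; "q": joint angles; "qvel": joint speeds; "tau": joint torques, N m; "position": TCP position; "tcp_rot": TCP orientation; "ft_force": force on the tool from outside, world axes, zero at the start; "ft_torque": the same for the moment, N m; "grip_width": finger opening in m; "gripper_force": force on a finger pad.
Only numpy, scipy, OpenCV 4.12 (cv2) and the standard library are available. Lean on these libraries where they do the work, as an engineer would, in place of code of your own. Each camera call takes 0.05 s, during which the arm holds its last target. There are 200 camera calls.

## Working session

There is one attempt and no reset: what is moved stays moved. The work goes in short steps, Python scripts to look and compute and a tool call to move; the robot and the scene stay as the last step left them, time stands still between calls to the robot, and variables do not carry over. Pictures are saved under pics/ and viewed, at most 10 in all, crops included, and the job is handed in when it is done.

Besides the shell and the picture viewer there is one more tool, called after "Request:" as name([rows], argument=value, ...), one row to a line, values as JSON. servo_tool: Moves the arm, as the interface text tells. Its arguments: {"type":"object","properties":{"targets":{"type":"array","items":{"type":"array"}},"newtons":{"type":"number"}},"required":["targets"]}

```bash
mkdir -p pics; ls
cat > h.py <<'E'
import numpy as np, cv2
from station import env
def pts(cam,depth,mask=None):
    p=env.camera_params(cam); K=np.array(p["mtx"]);R=np.array(p["orientation"]);
    if R.size!=9: print(R)
    v,u=np.nonzero((depth>0)&(mask if mask is not None else True)); d=depth[v,u]
    c=np.stack([(u-K[0,2])/K[0,0]*d,-(v-K[1,2])/K[1,1]*d,-d],1)
    return c@R.reshape(3,3).T+np.array(p["position"]),u,v
E
python3 - <<'E'
from h import *
o=env.get_obs(); print({k:np.round(v,3).tolist() for k,v in o.items()})
ims=[]
for c in("scene","top"):
    im,d=env.capture(c); ims.append(im); print(c,env.camera_params(c))
    for n in("valve_box","lid","lid_bar","mug","tape","bottle"):
        r=env.trace(c,n)
        if r:
            P,_,_=pts(c,d,r[0]["region"]); print(n,round(r[0]["p"],2),r[0]["box"],np.round(np.median(P,0),3),np.round(np.percentile(P,[2,98],axis=0),3).tolist())
cv2.imwrite("pics/a.png",cv2.resize(np.vstack(ims),(600*560//840*2//2,600)))
cv2.imwrite("pics/top.png",ims[1]);cv2.imwrite("pics/scene.png",ims[0])
E
```

```text
pics
{'clock': 0.0, 'q': [-1.207, 0.087, 0.175, 1.66, -0.0, 1.571], 'qvel': [0.002, -0.001, -0.001, -0.002, -0.0, 0.001], 'tau': [0.001, -52.039, 46.481, 0.016, 0.0, -0.0], 'position': [0.196, -0.514, 0.25], 'tcp_rot': [[0.935, 0.356, -0.001], [0.356, -0.935, 0.001], [-0.0, -0.001, -1.0]], 'ft_force': [-0.351, 0.148, 0.388], 'ft_torque': [0.002, 0.021, 0.027], 'gripper_force': 0.0, 'grip_width': 0.085}
scene {'mtx': array([[385.28691081,   0.        , 285.04966412],
       [  0.        , 385.28691081, 205.56166073],
       [  0.        ,   0.        ,   1.        ]]), 'position': array([1.28017947, 0.0282813 , 0.75283853]), 'orientation': array([[ 0.15243286, -0.66858251,  0.72784727],
       [ 0.9883088 ,  0.10546724, -0.11010165],
       [-0.00315201,  0.73612097,  0.67684266]])}
valve_box 0.57 [161.7, 163.9, 282.4, 278.8] [ 0.63  -0.027  0.135] [[0.46, -0.155, 0.002], [0.695, 0.104, 0.138]]
lid 0.56 [161.4, 165.4, 284.0, 265.0] [ 0.614 -0.028  0.136] [[0.465, -0.146, 0.057], [0.694, 0.096, 0.138]]
mug 0.95 [315.8, 176.2, 348.8, 221.8] [0.526 0.274 0.06 ] [[0.41, 0.233, -0.0], [0.5
[... 614 characters left out ...]
e-03,  9.87400432e-02,  9.95099123e-01]])}
valve_box 0.84 [277.5, 159.5, 384.1, 257.1] [ 0.544 -0.021  0.136] [[0.452, -0.145, 0.007], [0.68, 0.103, 0.142]]
lid 0.86 [277.3, 158.3, 382.7, 255.4] [ 0.545 -0.024  0.136] [[0.455, -0.147, 0.122], [0.676, 0.1, 0.142]]
lid_bar 0.81 [275.3, 159.0, 385.7, 259.5] [ 0.545 -0.024  0.136] [[0.455, -0.147, 0.079], [0.676, 0.103, 0.142]]
mug 0.84 [211.5, 217.2, 242.1, 252.5] [0.506 0.282 0.014] [[0.45, 0.232, -0.001], [0.545, 0.315, 0.094]]
tape 0.97 [325.7, 117.1, 360.4, 156.9] [ 0.796 -0.08   0.023] [[0.746, -0.127, -0.003], [0.847, -0.031, 0.031]]
bottle 0.81 [176.1, 268.7, 199.7, 289.9] [0.371 0.376 0.092] [[0.347, 0.36, 0.013], [0.392, 0.403, 0.118]]
```

Run:
```python
from h import *
for c in("top","scene"):
    im,d=env.capture(c); P,u,v=pts(c,d)
    m=(abs(P[:,2]-.136)<.005)&(abs(P[:,0]-.56)<.17)&(abs(P[:,1]+.02)<.17)
    hull=P[m,:2].astype(np.float32); r=cv2.minAreaRect(hull*1000); print(c,m.sum(),r, np.round(P[m].mean(0),3))
    b=(abs(P[:,2]-.123)<.012)&(abs(P[:,0]-.58)<.15)&(P[:,1]>.08)&(P[:,1]<.2)
    print(b.sum(),np.round(np.percentile(P[b],[0,10,50,90,100],axis=0),3).tolist() if b.any() else 0)
    if c=="top": crop=im[120:300,220:420]; cv2.imwrite("pics/c.png",cv2.resize(np.hstack([crop]),(800,720))[:600])
```

```text
top 4615 ((558.3646850585938, -11.399368286132812), (210.2750244140625, 259.6084899902344), 19.1940975189209) [ 0.556 -0.033  0.136]
255 [[0.466, 0.081, 0.111], [0.476, 0.084, 0.123], [0.537, 0.1, 0.128], [0.596, 0.119, 0.133], [0.636, 0.2, 0.135]]
scene 5193 ((557.413818359375, -11.799423217773438), (214.58811950683594, 255.44261169433594), 19.041284561157227) [ 0.576 -0.034  0.136]
302 [[0.466, 0.08, 0.112], [0.485, 0.085, 0.121], [0.564, 0.103, 0.127], [0.633, 0.127, 0.131], [0.637, 0.198, 0.135]]
```

View pics/c.png

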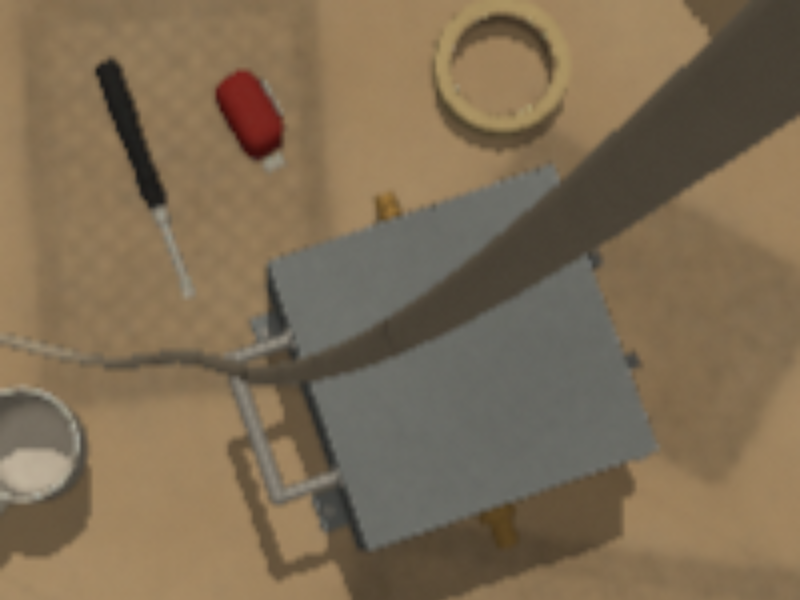

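View pics/scene.png

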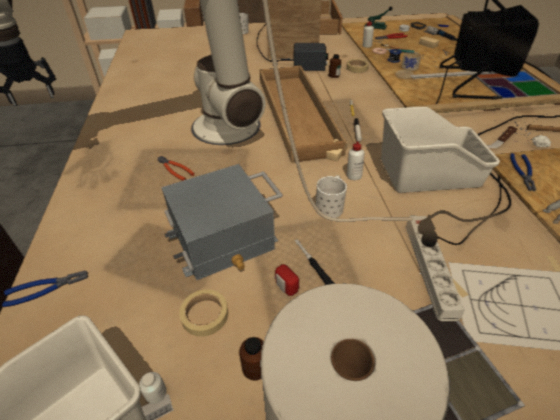

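The top crop (4x, origin 220,120) shows the hood, with its front face running from (270,265) to (365,548) and the bar at about (235,360)-(280,495). A dark cable crosses the view. The scene picture shows the hood at (220,215), the bar at (270,185) and the mug at (331,198). I'll check the cable's depth before moving.

Run:
```python
from h import *
im,d=env.capture("top"); P,u,v=pts("top",d)
for (a,b) in[(400,140),(370,165),(340,190),(310,206),(290,212),(275,211),(260,208),(240,210)]:
    m=(abs(u-a)<2)&(abs(v-b)<2); print((a,b),np.round(P[m].mean(0),3) if m.any() else None)
im,d=env.capture("scene"); P,u,v=pts("scene",d)
for (a,b) in[(268,40),(277,100),(290,150),(305,185)]:
    m=(abs(u-a)<3)&(abs(v-b)<3); q=P[m]; print((a,b),np.round(q[np.argmin(((q-[1.28,.03,.75])**2).sum(1))],3))
```

```text
(400, 140) [0.477 0.074 1.312]
(370, 165) [0.478 0.075 1.266]
(340, 190) [0.48  0.076 1.174]
(310, 206) [0.489 0.082 0.985]
(290, 212) [0.506 0.098 0.721]
(275, 211) [0.531 0.125 0.446]
(260, 208) [0.56  0.168 0.208]
(240, 210) [0.57  0.236 0.027]
(268, 40) [0.53  0.114 0.492]
(277, 100) [-0.044  0.192  0.057]
(290, 150) [0.553 0.155 0.253]
(305, 185) [0.567 0.186 0.151]
```

Request:
servo_tool([
  [[0.035,-0.031,0],0.03,0.4],
  [[0.035,-0.031,0],0,0.4],
  [[0.035,-0.031,0],0,0.4],
  [[0.035,-0.031,0],0,0.4],
  [[0.035,-0.031,0],0,0.4],
], newtons=30)

```text
clock: 1.52
position: [0.3095, -0.3082, 0.2504]
tcp_rot: [[0.945, 0.327, 0.0], [0.327, -0.945, -0.0], [0.0, 0.0, -1.0]]
ft_force: [0.0, 0.3, -0.3]
grip_width: 0.0343
gripper_force: 0.0
```

Request:
servo_tool([
  [[0.03,-0.032,0],0,0.4],
  [[0.03,-0.032,0],0,0.4],
  [[0.03,-0.032,0],0,0.4],
  [[0.03,-0.032,0],0,0.4],
  [[0.03,-0.032,0],0,0.4],
])

```text
clock: 2.15
position: [0.3987, -0.1079, 0.2505]
tcp_rot: [[0.945, 0.328, 0.001], [0.328, -0.945, -0.0], [0.001, 0.0, -1.0]]
ft_force: [-0.2, -0.7, 0.7]
grip_width: 0.0342
gripper_force: 0.0
```

Request:
servo_tool([
  [[0.03,-0.032,0],0,0.4],
  [[0.03,-0.032,0],0,0.4],
  [[0.03,-0.032,0],0,0.4],
  [[0.03,-0.032,0],0,0.4],
  [[0.0,0.0,0],0,0.4],
])

```text
clock: 2.78
position: [0.4703, 0.0531, 0.2498]
tcp_rot: [[0.944, 0.331, -0.001], [0.331, -0.944, 0.0], [-0.001, -0.0, -1.0]]
ft_force: [0.0, 0.2, -0.4]
grip_width: 0.0341
gripper_force: 0.0
```

Run:
```python
from h import *
im,d=env.capture("wrist"); P,u,v=pts("wrist",d)
o=env.get_obs(); T=np.array(o["tcp_rot"]); 
print(o["position"],o["tau"])
w=(P[:,2]>.116)&(P[:,2]<.1325)
Q=(P-o["position"])@T
w&=(Q[:,1]<.03)&(Q[:,1]>-.1)&(abs(Q[:,0])<.12)
print(w.sum(), np.round(np.percentile(Q[w],[5,25,50,75,95],axis=0),3).tolist())
big=cv2.resize(im,(800,600)); cv2.imwrite("pics/w1.png",big)
np.save("q.npy",Q[w])
im,d=env.capture("scene"); cv2.imwrite("pics/s2.png",im)
```

```text
[0.46983617 0.05195373 0.2499526 ] [  1.56214166 -39.34529543  46.81284785  -0.26509663   0.11622867
   0.22274422]
3366 [[0.009, -0.042, 0.12], [0.024, -0.037, 0.121], [0.071, -0.033, 0.122], [0.107, -0.013, 0.123], [0.114, 0.007, 0.126]]
```

View pics/s2.png

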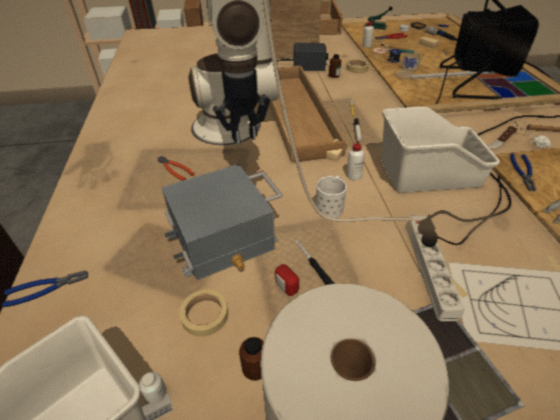

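View pics/w1.png

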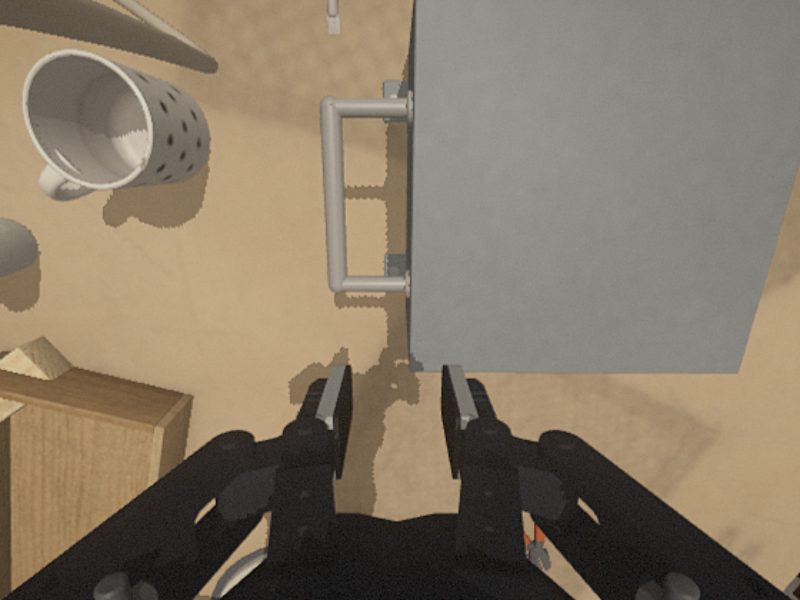

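The scene view shows the wrist over (240,100), just left of the hanging cable. The wrist view shows the bar from (330,105) to (338,285), clear of the fingers, with the mug at (110,120). I'll check the wrist camera's offset against the cable.

Run:
```python
from h import *
o=env.get_obs();T=np.array(o["tcp_rot"]);p=env.camera_params("wrist")
print("cam in tool",(np.array(p["position"])-o["position"])@T)
im,d=env.capture("wrist"); P,u,v=pts("wrist",d)
m=(P[:,2]>.15); print(m.sum())
for (a,b) in[(145,45),(120,35),(80,22),(40,12),(10,5)]:
    k=(abs(u-a)<2)&(abs(v-b)<2); print((a,b),np.round(P[k].mean(0),3))
Q=np.load("q.npy"); b=Q[(Q[:,1]<-.025)]; print(np.round(np.median(b,0),3),np.polyfit(b[:,0],b[:,1],1))
```

```text
cam in tool [ 0.07955099 -0.00106678 -0.12338742]
45691
(145, 45) [0.56  0.182 0.14 ]
(120, 35) [0.555 0.164 0.21 ]
(80, 22) [0.552 0.154 0.256]
(40, 12) [0.549 0.148 0.281]
(10, 5) [0.547 0.146 0.293]
[ 0.067 -0.036  0.122] [ 0.00473136 -0.0361757 ]
```

```bash
python3 -c "
from h import *
print(env.get_obs()['q'])"
```

```text
[ 1.07564589e-01 -9.80132277e-02 -8.11274113e-03  1.66091854e+00
 -1.96553939e-04  2.91527506e+00]
```

Request:
servo_tool([
  [[0,0,0],0.185,0.4],
  [[0,0,0],0.185,0.4],
  [[0,0,0],0.185,0.4],
  [[0,0,0],0.185,0.4],
  [[0,0,0],0.185,0.4],
])

```text
clock: 3.55
position: [0.4362, -0.1282, 0.2506]
tcp_rot: [[0.935, -0.354, 0.011], [-0.352, -0.926, 0.135], [-0.038, -0.13, -0.991]]
ft_force: [1.8, 0.2, -1.0]
grip_width: 0.034
gripper_force: 0.0
```

```bash
python3 -c "
from h import *
print(env.get_obs()['q'])"
```

```text
[-0.36193436 -0.10727889 -0.02108179  1.6949235   0.13030106  3.14004949]
```

Request:
servo_tool([
  [[0,0,0],-0.185,0.4],
  [[0,0,0],-0.185,0.4],
  [[0,0,0],-0.185,0.4],
  [[0,0,0],-0.185,0.4],
  [[0,0,0],-0.185,0.4],
])

```text
clock: 4.18
position: [0.4365, -0.1269, 0.2506]
tcp_rot: [[0.84, 0.542, 0.01], [0.536, -0.834, 0.134], [0.081, -0.107, -0.991]]
ft_force: [0.8, 0.1, -0.1]
grip_width: 0.034
gripper_force: 0.0
```

```bash
python3 -c "
from h import *
o=env.get_obs();print(o['q'],o['position'])"
```

```text
[-0.35830869 -0.10748807 -0.02107637  1.69489674  0.12922453  2.20889988] [ 0.43653572 -0.12686817  0.25062308]
```

Request:
servo_tool([
  [[0,0,0],-0.185,0.4],
  [[0,0,0],-0.185,0.4],
  [[0,0,0],-0.185,0.4],
  [[0,0,0],-0.185,0.4],
  [[0,0,0],-0.185,0.4],
])

```text
clock: 4.8
position: [0.4365, -0.1268, 0.2506]
tcp_rot: [[0.073, 0.997, 0.01], [0.988, -0.074, 0.134], [0.134, 0.0, -0.991]]
ft_force: [0.2, 0.7, -0.1]
grip_width: 0.034
gripper_force: 0.0
```

Request:
servo_tool([
  [[0,0,0],-0.185,0.4],
  [[0,0,0],-0.185,0.4],
  [[0,0,0],-0.185,0.4],
  [[0,0,0],-0.185,0.4],
  [[0,0,0],-0.185,0.4],
])

```text
clock: 5.42
position: [0.4365, -0.1268, 0.2506]
tcp_rot: [[-0.753, 0.659, 0.01], [0.654, 0.745, 0.134], [0.081, 0.107, -0.991]]
ft_force: [-0.9, -0.1, -0.1]
grip_width: 0.0343
gripper_force: 0.0
```

Request:
servo_tool([
  [[0,0,0],-0.185,0.4],
  [[0,0,0],-0.185,0.4],
  [[0,0,0],-0.185,0.4],
  [[0,0,0],-0.185,0.4],
  [[0,0,0],-0.165,0.4],
])

```text
clock: 6.05
position: [0.4366, -0.1268, 0.2506]
tcp_rot: [[-0.983, -0.185, 0.01], [-0.182, 0.974, 0.134], [-0.035, 0.13, -0.991]]
ft_force: [-0.2, -0.4, -0.2]
grip_width: 0.034
gripper_force: 0.0
```

```bash
cat >> h.py <<'E'
B=np.array([[.327,.945,0],[-.945,.327,0],[0,0,1]])  # columns x_b,y_b,z
CEN=np.array([.566,-.036,0]); 
def state():
    o=env.get_obs(); return np.array(o["position"]),np.array(o["tcp_rot"]),o
def plan(*pts,n=None):
    p,T,_=state()
    for q in pts:
        q=np.array(q); print("to",np.round(q,4),"tool",np.round((q-p)@T,4).tolist()); p=q
E
python3 - <<'E'
from h import *
p,T,o=state(); print(o["q"],p,T,np.degrees(np.arctan2(T[1,1],T[0,1])))
bar=np.array([.4888,.0978,.124])
plan(bar+[0,0,.12],bar)
E
```

```text
[-0.35819049 -0.1074717  -0.02105808  1.69488243  0.12924948 -0.54564588] [ 0.4365655  -0.12681509  0.25062541] [[-0.98275546 -0.18462803  0.0102073 ]
 [-0.18163483  0.9742204   0.13380359]
 [-0.03464805  0.12964221 -0.9909553 ]] 100.73106803660616
to [0.4888 0.0978 0.244 ] tool [-0.0919, 0.2083, 0.0372]
to [0.4888 0.0978 0.124 ] tool [0.0042, -0.0156, 0.1189]
```

Request:
servo_tool([
  [[0,0,0],-0.147,0.4],
  [[-0.01,0.04,0.007],0,0.4],
  [[-0.01,0.04,0.007],0,0.4],
  [[-0.01,0.04,0.007],0,0.4],
  [[-0.01,0.03,0.007],0,0.4],
])

```text
clock: 6.68
position: [0.4263, 0.0317, 0.2437]
tcp_rot: [[-0.947, -0.322, 0.011], [-0.317, 0.939, 0.134], [-0.053, 0.124, -0.991]]
ft_force: [0.8, 0.6, 0.0]
grip_width: 0.0338
gripper_force: 0.0
```

Run:
```python
from h import *
p,T,o=state(); print(o["q"],p,T,np.degrees(np.arctan2(T[1,1],T[0,1])))
bar=np.array([.4888,.0978,.124])
plan(bar+[0,0,.08],bar)
```

```text
[-0.00934121 -0.21967303 -0.13168567  1.64917581  0.13459768 -0.33551515] [0.4263104  0.03171416 0.24367848] [[-0.94677934 -0.32170297  0.01077391]
 [-0.31744757  0.93874654  0.13409685]
 [-0.05325333  0.12353998 -0.99090966]] 108.91628875202808
to [0.4888 0.0978 0.204 ] tool [-0.078, 0.037, 0.0489]
to [0.4888 0.0978 0.124 ] tool [0.0043, -0.0099, 0.0793]
```

Request:
servo_tool([
  [[-0.03,0.013,0.015],0,0.4],
  [[-0.03,0.014,0.015],0,0.4],
  [[-0.018,0.01,0.019],0,0.4],
  [[0,0,0],0,0.4],
  [[0,0,0],0,0.4],
])

```text
clock: 7.3
position: [0.489, 0.0965, 0.204]
tcp_rot: [[-0.947, -0.322, 0.01], [-0.318, 0.939, 0.134], [-0.052, 0.124, -0.991]]
ft_force: [0.3, -0.1, -0.5]
grip_width: 0.0342
gripper_force: 0.0
```

Run:
```python
from h import *
im,d=env.capture("wrist"); p,T,o=state(); P,u,v=pts("wrist",d)
Q=(P-p)@B
# bar: in box axes relative to tcp
w=(P[:,2]>.11)&(P[:,2]<.1315)&(abs(Q[:,0])<.033)&(abs(Q[:,1])<.15)
b=Q[w]; print(w.sum(),np.round(np.percentile(b,[2,25,50,75,98],axis=0),3).tolist())
cv2.imwrite("pics/w2.png",im)
print(o["tau"]); bar=np.array([.4888,.0978,.124]); plan(bar)
```

```text
2755 [[-0.008, -0.026, -0.081], [-0.004, -0.019, -0.077], [-0.0, 0.01, -0.076], [0.007, 0.051, -0.076], [0.03, 0.08, -0.074]]
[ 3.20796696e-01 -4.14507473e+01  4.68369877e+01 -3.24980831e-01
  4.32246197e-01 -5.86740338e-03]
to [0.4888 0.0978 0.124 ] tool [0.0041, -0.0086, 0.0797]
```

View pics/w2.png

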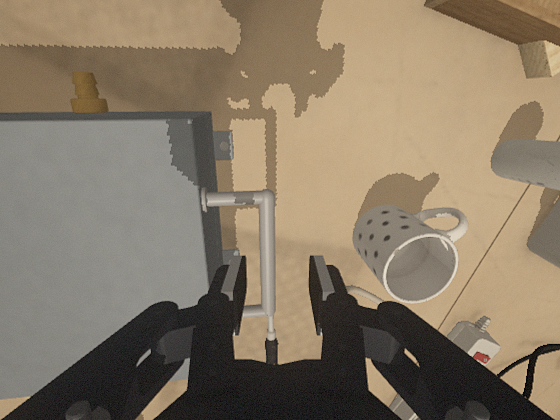

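The wrist view shows the bar running vertically at column 268, centred between the fingers at columns 240 and 320, with the mug clear at (410,255). Descending and gripping.

Request:
servo_tool([
  [[0.001,-0.003,0.027],0,0.4],
  [[0.001,-0.003,0.027],0,0.4],
  [[0.001,-0.002,0.026],0,0.4],
  [[0,0,0],0,0],
  [[0,0,0],0,0],
], newtons=30)

```text
clock: 7.98
position: [0.4895, 0.0986, 0.1239]
tcp_rot: [[-0.947, -0.322, 0.009], [-0.318, 0.939, 0.132], [-0.051, 0.122, -0.991]]
ft_force: [-4.3, -6.0, -3.4]
grip_width: 0.0111
gripper_force: 29.2
```

Request:
servo_tool([
  [[0,0,0],0,0],
  [[0,0,0],0,0],
  [[0,0,0],0,0],
  [[0,0,0],0,0],
  [[0,0,0],0,0],
])

```text
clock: 8.6
position: [0.4895, 0.0986, 0.1241]
tcp_rot: [[-0.947, -0.322, 0.009], [-0.318, 0.939, 0.132], [-0.051, 0.122, -0.991]]
ft_force: [-2.5, -5.7, -2.4]
grip_width: 0.011
gripper_force: 29.2
```

Run:
```python
from h import *
p,T,o=state(); print((p-CEN)@B,p)
h=CEN+.105*B[:,0]+[0,0,.051]
q=(p-h)@B; r=np.hypot(q[0],q[2]); a0=np.arctan2(q[2],-q[0]); print(r,a0)
r=.265; q1=p
prev=p
L=[]
for k in range(1,21):
    a=a0+1.35*k/20
    t=p+ (B[:,0]*(-np.cos(a)+np.cos(a0))+np.array([0,0,1])*(np.sin(a)-np.sin(a0)))*r
    L.append(np.round((t-prev)@T,4).tolist()); prev=t
print(L, prev)
```

```text
[-0.15220748 -0.02832103  0.12406201] [0.48946126 0.09858129 0.12406201]
0.2673785013371435 0.2767732443050588
[[-0.0009, -0.0033, -0.0175], [-0.0009, -0.0045, -0.0173], [-0.0009, -0.0057, -0.0169], [-0.0009, -0.0068, -0.0165], [-0.0009, -0.0079, -0.016], [-0.0008, -0.009, -0.0154], [-0.0008, -0.01, -0.0148], [-0.0008, -0.011, -0.0141], [-0.0007, -0.0119, -0.0133], [-0.0007, -0.0128, -0.0125], [-0.0006, -0.0136, -0.0116], [-0.0006, -0.0143, -0.0107], [-0.0005, -0.015, -0.0097], [-0.0005, -0.0156, -0.0086], [-0.0004, -0.0162, -0.0076], [-0.0004, -0.0167, -0.0065], [-0.0003, -0.0171, -0.0053], [-0.0003, -0.0174, -0.0042], [-0.0002, -0.0176, -0.003], [-0.0001, -0.0178, -0.0018]] [ 0.5776665  -0.15632378  0.31623486]
```

Request:
servo_tool([
  [[-0.001,-0.0033,-0.0175],0,0],
  [[-0.001,-0.0045,-0.0173],0,0],
  [[-0.001,-0.0057,-0.0169],0,0],
  [[-0.001,-0.0068,-0.0165],0,0],
  [[-0.001,-0.0079,-0.016],0,0],
])

```text
clock: 9.22
position: [0.5024, 0.0622, 0.2051]
tcp_rot: [[-0.947, -0.322, 0.009], [-0.318, 0.939, 0.133], [-0.051, 0.123, -0.991]]
ft_force: [-2.4, -5.8, -5.6]
grip_width: 0.0107
gripper_force: 29.2
```

Request:
servo_tool([
  [[-0.001,-0.009,-0.0154],0,0],
  [[-0.001,-0.01,-0.0148],0,0],
  [[-0.001,-0.011,-0.0141],0,0],
  [[-0.001,-0.012,-0.0133],0,0],
  [[-0.001,-0.0128,-0.0125],0,0],
])

```text
clock: 9.85
position: [0.523, 0.0038, 0.2687]
tcp_rot: [[-0.947, -0.323, 0.008], [-0.319, 0.938, 0.135], [-0.051, 0.125, -0.991]]
ft_force: [-9.4, 0.9, 2.5]
grip_width: 0.0112
gripper_force: 30.0
```

Request:
servo_tool([
  [[-0.001,-0.0136,-0.0116],0,0],
  [[-0.001,-0.0143,-0.0107],0,0],
  [[0,-0.015,-0.0097],0,0],
  [[0,-0.0156,-0.0086],0,0],
  [[0,-0.0162,-0.0076],0,0],
])

```text
clock: 10.48
position: [0.5499, -0.0718, 0.3083]
tcp_rot: [[-0.946, -0.323, 0.013], [-0.319, 0.938, 0.135], [-0.056, 0.124, -0.991]]
ft_force: [-0.3, 2.4, 1.8]
grip_width: 0.0111
gripper_force: 29.9
```

Request:
servo_tool([
  [[0,-0.0167,-0.0065],0,0],
  [[0,-0.0171,-0.0053],0,0],
  [[0,-0.0174,-0.0042],0,0],
  [[0,-0.0176,-0.003],0,0],
  [[0,-0.0178,-0.0018],0,0],
])

```text
clock: 11.1
position: [0.5789, -0.1561, 0.3172]
tcp_rot: [[-0.946, -0.324, 0.014], [-0.319, 0.938, 0.134], [-0.057, 0.122, -0.991]]
ft_force: [6.5, 2.9, 5.4]
grip_width: 0.0105
gripper_force: 31.5
```

Request:
servo_tool([
  [[0,-0.012,0],0,0],
  [[0,0,0],0,0.6],
  [[0,0,0],0,0.6],
  [[0,0,-0.05],0,0.6],
  [[0,0.02,-0.03],0,0.6],
])

```text
clock: 11.72
position: [0.5739, -0.159, 0.3959]
tcp_rot: [[-0.947, -0.322, 0.009], [-0.318, 0.939, 0.134], [-0.051, 0.124, -0.991]]
ft_force: [0.5, 0.8, 0.4]
grip_width: 0.0513
gripper_force: 0.0
```

Run:
```python
from h import *
im,d=env.capture("wrist"); p,T,o=state(); print(o["q"],o["tcp_rot"])
a=CEN+[0,0,.25]; plan(a)
```

```text
[-0.32591335  0.37400323  0.82256535  2.04913459  0.13101347 -0.65650492] [[-0.946092   -0.32360114  0.01386444]
 [-0.31899963  0.93834625  0.13321244]
 [-0.05611734  0.12160847 -0.99099053]]
to [ 0.566 -0.036  0.25 ] tool [-0.0235, 0.0975, 0.1654]
```

Request:
servo_tool([
  [[0,0.03,0.02],0,0.6],
  [[0,0.03,0.02],0,0.6],
  [[0,0.03,0.02],0.185,0.6],
  [[0,0,0.01],0.185,0.6],
  [[0,0,0.01],0.185,0.6],
])

```text
clock: 12.4
position: [0.5456, -0.0627, 0.3268]
tcp_rot: [[-0.973, 0.229, 0.01], [0.228, 0.964, 0.134], [0.022, 0.133, -0.991]]
ft_force: [0.8, 0.4, 0.4]
grip_width: 0.0512
gripper_force: 0.0
```

Request:
servo_tool([
  [[0,0,0],0.185,0.6],
  [[0,0,0],0.185,0.6],
  [[0,0,0],0.185,0.6],
  [[0,0,0],0.185,0.6],
  [[0,0,0],0.185,0.6],
])

```text
clock: 13.02
position: [0.5459, -0.0633, 0.3269]
tcp_rot: [[-0.402, 0.915, 0.009], [0.908, 0.397, 0.134], [0.119, 0.062, -0.991]]
ft_force: [-0.3, -0.3, -0.3]
grip_width: 0.0513
gripper_force: 0.0
```

Request:
servo_tool([
  [[0,0,0],0.185,0.6],
  [[0,0,0],0.185,0.6],
  [[0,0,0],0,0.6],
  [[0,0,0],0,0.6],
  [[0,0,0],0,0.6],
])

```text
clock: 13.65
position: [0.5462, -0.0635, 0.3267]
tcp_rot: [[-0.052, 0.999, 0.009], [0.99, 0.05, 0.134], [0.133, 0.016, -0.991]]
ft_force: [-0.4, -0.5, 0.8]
grip_width: 0.0515
gripper_force: 0.0
```

Run:
```python
from h import *
im,d=env.capture("wrist"); p,T,o=state(); print(o["q"],T,p)
cv2.imwrite("pics/w3.png",im); np.save("d3.npy",d)
P,u,v=pts("wrist",d)
for n in("crank_handle","wheel","lid"):
    for r in env.trace("wrist",n)[:2]:
        Q,_,_=pts("wrist",d,r["region"]); print(n,round(r["p"],2),np.round(r["box"]),np.round(np.median(Q,0),3),np.round(np.percentile(Q,[3,97],axis=0),3).tolist())
```

```text
[-0.18055305  0.14245473  0.38308946  1.82645836  0.13408918  1.33843494] [[-0.05140508  0.99863405  0.00935702]
 [ 0.98970927  0.04968835  0.13418875]
 [ 0.13354052  0.01615872 -0.99091161]] [ 0.54622731 -0.06356031  0.3266782 ]
crank_handle 0.76 [301. 146. 315. 167.] [0.578 0.005 0.121] [[0.57, -0.003, 0.101], [0.587, 0.013, 0.122]]
wheel 0.9 [255. 146. 322. 218.] [ 0.568 -0.032  0.059] [[0.522, -0.075, 0.004], [0.607, 0.012, 0.121]]
lid 0.64 [236. 229. 434. 420.] [ 0.608 -0.202  0.068] [[0.513, -0.256, 0.031], [0.718, -0.12, 0.245]]
```

View pics/w3.png

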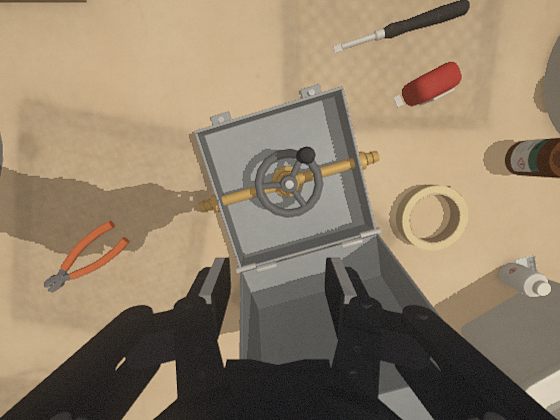

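The wrist view shows the hood open behind the hinge, the wheel centred near (288,183), and the handle knob at (306,155). I'll fit the wheel's centre and the box yaw.

Run:
```python
from h import *
from scipy.optimize import least_squares
im,d=env.capture("wrist"); P,u,v=pts("wrist",d)
r0=np.hypot(P[:,0]-.567,P[:,1]+.034)
m=(abs(P[:,2]-.057)<.006)&(abs(r0-.042)<.014)
s=least_squares(lambda c:np.hypot(P[m,0]-c[0],P[m,1]-c[1])-.042,[.567,-.034],loss="soft_l1",f_scale=.003); c=s.x; print("wheel",m.sum(),c, np.percentile(P[m,2],[5,50,95]))
k=(P[:,2]>.112)&(P[:,2]<.126)&(r0<.07); h=np.median(P[k],0); top=P[k]
hc,hr=cv2.minEnclosingCircle((top[:,:2]*1000).astype(np.float32)); print("handle",h,hc,hr,np.hypot(*(h[:2]-c)))
e=(abs(P[:,2]-.05)<.005)&(np.abs((P-CEN)@B)[:,:2].max(1)<.12)&(np.abs((P-CEN)@B)[:,:2].max(1)>.09)
r=cv2.minAreaRect((P[e,:2]*1000).astype(np.float32)); print(e.sum(),r)
q=((np.r_[h[:2],0]-np.r_[c,0])@B); print("turn angle mod 2pi",np.degrees(np.arctan2(-q[1],-q[0])))
p,T,o=state(); H=np.r_[h[:2],.1]; plan(H+[0,0,.06],H)
```

```text
wheel 1570 [ 0.56479774 -0.03294176] [0.05547459 0.05878096 0.06062207]
handle [0.57912208 0.0056035  0.12097498] (579.976806640625, 5.626780986785889) 10.262004852294922 0.04112083781567706
3542 ((567.6802978515625, -41.7939453125), (219.0606231689453, 227.9752960205078), 19.098154067993164)
turn angle mod 2pi -39.47350424046922
to [0.5791 0.0056 0.16  ] tool [0.0446, 0.0335, 0.1747]
to [0.5791 0.0056 0.1   ] tool [-0.008, -0.001, 0.0595]
```

Request:
servo_tool([
  [[0.012,0.0085,0.044],0,0.6],
  [[0.012,0.0085,0.044],0,0.6],
  [[0.011,0.0085,0.044],0,0.6],
  [[0.01,0.008,0.043],0,0.6],
  [[0,0,0],0,0.6],
])

```text
clock: 14.52
position: [0.5777, 0.0069, 0.1565]
tcp_rot: [[-0.051, 0.999, 0.003], [0.99, 0.05, 0.134], [0.134, 0.01, -0.991]]
ft_force: [-0.3, 1.0, 1.2]
grip_width: 0.051
gripper_force: 0.0
```

Run:
```python
from h import *
im,d=env.capture("wrist"); P,u,v=pts("wrist",d); p,T,o=state()
k=(P[:,2]>.112)&(P[:,2]<.126)&(np.hypot(P[:,0]-.579,P[:,1]-.0056)<.02); h=np.median(P[k],0); print(p,k.sum(),h, cv2.minEnclosingCircle((P[k,:2]*1000).astype(np.float32)))
plan([.5795,.0056,.098])
```

```text
[0.57847781 0.00627986 0.15908922] 875 [0.58065708 0.00786497 0.1234894 ] ((580.942138671875, 6.27614688873291), 10.067621231079102)
to [0.5795 0.0056 0.098 ] tool [-0.0089, 0.0002, 0.0605]
```

Request:
servo_tool([
  [[-0.004,0,0.03],0,0.6],
  [[-0.004,0,0.03],0,0.6],
  [[0,0,0],0,0],
  [[0,0,0],0,0],
  [[0,0,0],0,0],
], newtons=40)

```text
clock: 15.2
position: [0.5808, 0.0055, 0.1015]
tcp_rot: [[-0.049, 0.999, 0.012], [0.99, 0.047, 0.133], [0.133, 0.018, -0.991]]
ft_force: [-3.0, -4.0, 5.9]
grip_width: 0.0204
gripper_force: 40.0
```

```bash
cat >> h.py <<'E'
C=np.array([.565,-.0333])
def circ(a0,da,n,C=C,R=.042,z=.098):
    p,T,o=state(); print("angle",np.degrees(np.arctan2(p[1]-C[1],p[0]-C[0])),"rad",np.hypot(*(p[:2]-C)),"p",np.round(p,4))
    L=[]; prev=p
    for k in range(1,n+1):
        a=np.radians(a0+da*k); t=np.array([C[0]+R*np.cos(a),C[1]+R*np.sin(a),z]); L.append([np.round((t-prev)@T,4).tolist(),0,0]); prev=t
    for i in range(0,n,5): print(round(a0+da*(i+5),1),L[i:i+5])
E
python3 - <<'E'
from h import *
p,T,o=state(); print(o["grip_width"],o["gripper_force"],o["ft_force"],o["q"]); a=np.degrees(np.arctan2(p[1]-C[1],p[0]-C[0]))
circ(69.6,-20,20)
E
```

```text
0.020442633753216 39.972049727803096 [-2.97882266 -4.02485235  5.89690465] [-0.05174128  0.14782438 -0.04909875  1.36891825  0.13414647  1.47079091]
angle 67.87079073220731 rad 0.041934753444969934 p [0.5808 0.0055 0.1015]
-30.4 [[[-0.0078, 0.011, 0.0027], 0, 0], [[-0.0116, 0.0088, -0.0014], 0, 0], [[-0.0138, 0.0042, -0.0018], 0, 0], [[-0.0144, -0.0008, -0.0019], 0, 0], [[-0.0133, -0.0057, -0.0019], 0, 0]]
-130.4 [[[-0.0105, -0.01, -0.0016], 0, 0], [[-0.0065, -0.013, -0.0011], 0, 0], [[-0.0017, -0.0145, -0.0005], 0, 0], [[0.0033, -0.0142, 0.0002], 0, 0], [[0.0079, -0.0122, 0.0008], 0, 0]]
-230.4 [[[0.0116, -0.0088, 0.0014], 0, 0], [[0.0138, -0.0042, 0.0018], 0, 0], [[0.0144, 0.0008, 0.0019], 0, 0], [[0.0133, 0.0057, 0.0019], 0, 0], [[0.0105, 0.01, 0.0016], 0, 0]]
-330.4 [[[0.0065, 0.013, 0.0011], 0, 0], [[0.0017, 0.0145, 0.0005], 0, 0], [[-0.0033, 0.0142, -0.0002], 0, 0], [[-0.0079, 0.0122, -0.0008], 0, 0], [[-0.0116, 0.0088, -0.0014], 0, 0]]
```

Request:
servo_tool([
  [[-0.0078,0.011,-0.001],0,0],
  [[-0.0116,0.0088,-0.0014],0,0],
  [[-0.0138,0.0042,-0.0018],0,0],
  [[-0.0144,-0.0008,-0.0019],0,0],
  [[-0.0133,-0.0057,-0.0019],0,0],
])

```text
clock: 15.82
position: [0.6015, -0.0541, 0.1015]
tcp_rot: [[-0.051, 0.999, 0.012], [0.99, 0.049, 0.136], [0.135, 0.019, -0.991]]
ft_force: [-8.5, 8.1, 10.5]
grip_width: 0.0196
gripper_force: 40.6
```

Run:
```python
from h import *
circ(-30.4,-20,5,z=.101)
p,T,o=state(); print(o["ft_force"],o["ft_torque"],o["grip_width"])
```

```text
angle -29.678435066846983 rad 0.04205923418535358 p [ 0.6015 -0.0541  0.1015]
-130.4 [[[-0.011, -0.0103, -0.0012], 0, 0], [[-0.0065, -0.013, -0.0011], 0, 0], [[-0.0017, -0.0145, -0.0005], 0, 0], [[0.0033, -0.0142, 0.0002], 0, 0], [[0.0079, -0.0122, 0.0009], 0, 0]]
[-8.50088593  8.12836528 10.54356809] [1.61265967 1.62728948 0.21908584] 0.019642979553460744
```

Request:
servo_tool([
  [[-0.011,-0.0103,-0.003],0,0],
  [[-0.0065,-0.013,-0.0011],0,0],
  [[-0.0017,-0.0145,-0.0005],0,0],
  [[0.0033,-0.0142,0.0002],0,0],
  [[0.0079,-0.0122,0.0009],0,0],
])

```text
clock: 16.45
position: [0.5374, -0.0657, 0.1016]
tcp_rot: [[-0.05, 0.999, 0.013], [0.99, 0.048, 0.135], [0.134, 0.02, -0.991]]
ft_force: [11.2, 9.3, -0.5]
grip_width: 0.0196
gripper_force: 39.9
```

Run:
```python
from h import *
circ(-130.4,-20,5,z=.102)
p,T,o=state(); print(o["ft_force"],o["ft_torque"],o["grip_width"])
```

```text
angle -130.40442387090104 rad 0.04251920901476649 p [ 0.5374 -0.0657  0.1016]
-230.4 [[[0.012, -0.0084, 0.001], 0, 0], [[0.0138, -0.0042, 0.0018], 0, 0], [[0.0144, 0.0008, 0.002], 0, 0], [[0.0133, 0.0057, 0.0019], 0, 0], [[0.0105, 0.01, 0.0016], 0, 0]]
[11.22526589  9.32276352 -0.47136717] [ 1.61453786 -2.15484304 -0.2448947 ] 0.019611438482673306
```

Request:
servo_tool([
  [[0.012,-0.0084,0.001],0,0],
  [[0.0138,-0.0042,0.0018],0,0],
  [[0.0144,0.0008,0.002],0,0],
  [[0.0133,0.0057,0.0019],0,0],
  [[0.0105,0.01,0.0016],0,0],
])

```text
clock: 17.08
position: [0.5379, -0.0008, 0.1015]
tcp_rot: [[-0.05, 0.999, 0.01], [0.99, 0.048, 0.133], [0.132, 0.016, -0.991]]
ft_force: [3.7, -10.2, 3.2]
grip_width: 0.0196
gripper_force: 40.6
```

Run:
```python
from h import *
circ(-230.4,-6,5,z=.102)
p,T,o=state(); print(o["ft_force"],o["ft_torque"],o["grip_width"])
```

```text
angle 129.8473134064199 rad 0.04233475627235251 p [ 0.5379 -0.0008  0.1015]
-260.4 [[[0.0023, 0.004, -0.0001], 0, 0], [[0.002, 0.0039, 0.0003], 0, 0], [[0.0016, 0.0041, 0.0003], 0, 0], [[0.0012, 0.0042, 0.0002], 0, 0], [[0.0007, 0.0043, 0.0002], 0, 0]]
[  3.69724829 -10.17280709   3.19794777] [-1.98047351 -0.73734334 -0.02465639] 0.01962459225918863
```

Request:
servo_tool([
  [[0.0023,0.004,0],0,0],
  [[0.002,0.004,0.0003],0,0],
  [[0.0016,0.004,0.0003],0,0],
  [[0.0006,0.002,0.0002],0,0],
  [[0,0,0],0,0],
])

```text
clock: 17.7
position: [0.5511, 0.0064, 0.1015]
tcp_rot: [[-0.049, 0.999, 0.008], [0.99, 0.048, 0.135], [0.134, 0.015, -0.991]]
ft_force: [-1.2, 0.2, 5.6]
grip_width: 0.0192
gripper_force: 40.7
```

Run:
```python
from h import *
circ(-251.4,-2,5,z=.102)
p,T,o=state(); print(o["ft_force"],o["ft_torque"],o["grip_width"])
```

```text
angle 109.36997322563133 rad 0.04204420119391749 p [0.5511 0.0064 0.1015]
-261.4 [[[0.0005, 0.002, -0.0004], 0, 0], [[0.0003, 0.0014, 0.0001], 0, 0], [[0.0003, 0.0014, 0.0001], 0, 0], [[0.0002, 0.0014, 0.0001], 0, 0], [[0.0002, 0.0015, 0.0], 0, 0]]
[-1.17425542  0.16531616  5.61138284] [-0.11267323  0.45137728  0.05908482] 0.019228133607291562
```

Request:
servo_tool([
  [[0.0004,0.0015,0],0,0],
  [[0.0003,0.0015,0],0,0],
  [[0.0003,0.0015,0],0,0],
  [[0,0,0],0,0],
  [[0,0,0],0,0],
])

```text
clock: 18.32
position: [0.5516, 0.0065, 0.1013]
tcp_rot: [[-0.047, 0.999, 0.001], [0.99, 0.047, 0.133], [0.133, 0.007, -0.991]]
ft_force: [-24.4, -8.3, 16.7]
grip_width: 0.02
gripper_force: 42.1
```

Run:
```python
from h import *
p,T,o=state(); print(p,o["ft_force"],o["ft_torque"],o["grip_width"],np.degrees(np.arctan2(p[1]-C[1],p[0]-C[0])))
```

```text
[0.55155413 0.0065346  0.10133473] [-24.42324046  -8.28194807  16.71084984] [-1.23821924  4.78037359  0.62468905] 0.019968620594237395 108.65172872315594
```

Run:
```python
from h import *
circ(109,20,20,z=.1025)
```

```text
angle 108.65172872315594 rad 0.042042682720219306 p [0.5516 0.0065 0.1013]
209 [[[-0.0064, -0.0133, -0.0021], 0, 0], [[-0.0104, -0.0101, -0.0015], 0, 0], [[-0.0132, -0.0059, -0.0018], 0, 0], [[-0.0144, -0.0009, -0.0019], 0, 0], [[-0.0139, 0.0041, -0.0018], 0, 0]]
309 [[[-0.0117, 0.0086, -0.0015], 0, 0], [[-0.008, 0.0121, -0.001], 0, 0], [[-0.0034, 0.0142, -0.0004], 0, 0], [[0.0016, 0.0145, 0.0003], 0, 0], [[0.0064, 0.0131, 0.0009], 0, 0]]
409 [[[0.0104, 0.0101, 0.0015], 0, 0], [[0.0132, 0.0059, 0.0018], 0, 0], [[0.0144, 0.0009, 0.0019], 0, 0], [[0.0139, -0.0041, 0.0018], 0, 0], [[0.0117, -0.0086, 0.0015], 0, 0]]
509 [[[0.008, -0.0121, 0.001], 0, 0], [[0.0034, -0.0142, 0.0004], 0, 0], [[-0.0016, -0.0145, -0.0003], 0, 0], [[-0.0064, -0.0131, -0.0009], 0, 0], [[-0.0104, -0.0101, -0.0015], 0, 0]]
```

Request:
servo_tool([
  [[-0.006,-0.0135,-0.002],0,0],
  [[-0.0104,-0.0101,-0.0015],0,0],
  [[-0.0132,-0.0059,-0.0018],0,0],
  [[-0.0144,-0.0009,-0.0019],0,0],
  [[-0.0139,0.0041,-0.0018],0,0],
])

```text
clock: 18.95
position: [0.5278, -0.0526, 0.1015]
tcp_rot: [[-0.048, 0.999, -0.0], [0.99, 0.048, 0.135], [0.135, 0.006, -0.991]]
ft_force: [-15.7, -4.5, 8.4]
grip_width: 0.0198
gripper_force: 41.2
```

Run:
```python
from h import *
circ(209,20,5,z=.1025)
p,T,o=state(); print(o["ft_force"],o["ft_torque"],o["grip_width"])
```

```text
angle -152.5607057710778 rad 0.04192394272520438 p [ 0.5278 -0.0526  0.1015]
309 [[[-0.0126, 0.0091, -0.0026], 0, 0], [[-0.008, 0.0121, -0.001], 0, 0], [[-0.0034, 0.0142, -0.0004], 0, 0], [[0.0016, 0.0145, 0.0003], 0, 0], [[0.0064, 0.0131, 0.0009], 0, 0]]
[-15.66365087  -4.46011212   8.3915049 ] [-0.68528728  3.0417462   0.42224281] 0.019823634338238184
```

Request:
servo_tool([
  [[-0.0126,0.0065,-0.002],0,0],
  [[-0.008,0.0121,-0.001],0,0],
  [[-0.0034,0.0142,-0.0004],0,0],
  [[0.0016,0.0145,0.0003],0,0],
  [[0.0064,0.0131,0.0009],0,0],
])

```text
clock: 19.58
position: [0.5928, -0.0649, 0.1017]
tcp_rot: [[-0.049, 0.999, 0.005], [0.99, 0.048, 0.136], [0.135, 0.012, -0.991]]
ft_force: [-10.2, 6.3, -6.0]
grip_width: 0.0199
gripper_force: 40.2
```

Run:
```python
from h import *
circ(309,20,5,z=.102)
p,T,o=state(); print(o["ft_force"],o["ft_torque"],o["grip_width"])
```

```text
angle -48.67142690106511 rad 0.04213175213961336 p [ 0.5928 -0.0649  0.1017]
409 [[[0.0095, 0.0086, 0.0011], 0, 0], [[0.0132, 0.0059, 0.0019], 0, 0], [[0.0144, 0.001, 0.002], 0, 0], [[0.0139, -0.0041, 0.0018], 0, 0], [[0.0117, -0.0086, 0.0015], 0, 0]]
[-10.15125175   6.26463415  -6.02325571] [0.99535407 1.97059712 0.25021902] 0.01986703383168957
```

Request:
servo_tool([
  [[0.0095,0.0086,0.0015],0,0],
  [[0.0132,0.0059,0.0019],0,0],
  [[0.0144,0.001,0.002],0,0],
  [[0.0139,-0.0041,0.0018],0,0],
  [[0.0117,-0.0086,0.0015],0,0],
])

```text
clock: 20.2
position: [0.5926, -0.0017, 0.1019]
tcp_rot: [[-0.05, 0.999, 0.008], [0.99, 0.048, 0.133], [0.133, 0.015, -0.991]]
ft_force: [-2.7, -8.7, -15.5]
grip_width: 0.0201
gripper_force: 40.1
```

Run:
```python
from h import *
circ(409,20,5,z=.102)
p,T,o=state(); print(o["ft_force"],o["ft_torque"],o["grip_width"])
```

```text
angle 48.821446857794236 rad 0.041934596618524465 p [ 0.5926 -0.0017  0.1019]
509 [[[0.0082, -0.0122, 0.0008], 0, 0], [[0.0035, -0.0142, 0.0003], 0, 0], [[-0.0015, -0.0145, -0.0004], 0, 0], [[-0.0064, -0.0131, -0.001], 0, 0], [[-0.0104, -0.0101, -0.0015], 0, 0]]
[ -2.73406611  -8.73373662 -15.45656376] [-2.0903602   0.66634448  0.08965416] 0.020054450216682663
```

Request:
servo_tool([
  [[0.0082,-0.0122,0.003],0,0],
  [[0.0035,-0.0142,0.0003],0,0],
  [[-0.0015,-0.0145,-0.0004],0,0],
  [[-0.0064,-0.0131,-0.001],0,0],
  [[-0.0104,-0.0101,-0.0015],0,0],
])

```text
clock: 20.82
position: [0.5288, -0.0115, 0.1017]
tcp_rot: [[-0.051, 0.999, 0.01], [0.99, 0.049, 0.136], [0.135, 0.017, -0.991]]
ft_force: [5.3, 0.4, -6.3]
grip_width: 0.0203
gripper_force: 41.2
```

Run:
```python
from h import *
circ(509,20,5,z=.102)
p,T,o=state(); print(o["ft_force"],o["ft_torque"],o["grip_width"])
```

```text
angle 148.98960842549909 rad 0.042235986450923114 p [ 0.5288 -0.0115  0.1017]
609 [[[-0.0133, -0.0057, -0.0022], 0, 0], [[-0.0144, -0.001, -0.002], 0, 0], [[-0.0139, 0.0041, -0.0018], 0, 0], [[-0.0117, 0.0086, -0.0014], 0, 0], [[-0.0081, 0.0121, -0.0009], 0, 0]]
[ 5.29811041  0.35615564 -6.29130868] [-0.14485187 -0.91824965 -0.13130673] 0.020261631496313666
```

Request:
servo_tool([
  [[-0.0133,-0.0057,-0.0015],0,0],
  [[-0.0144,-0.001,-0.002],0,0],
  [[-0.0139,0.0041,-0.0018],0,0],
  [[-0.0117,0.0086,-0.0014],0,0],
  [[-0.0081,0.0121,-0.0009],0,0],
])

```text
clock: 21.45
position: [0.5515, -0.0735, 0.1015]
tcp_rot: [[-0.049, 0.999, 0.011], [0.99, 0.047, 0.135], [0.134, 0.018, -0.991]]
ft_force: [0.5, 11.2, 5.3]
grip_width: 0.02
gripper_force: 42.0
```

Run:
```python
from h import *
circ(609,20,5,z=.102)
p,T,o=state(); print(o["ft_force"],o["ft_torque"],o["grip_width"])
```

```text
angle -108.52102749462995 rad 0.042398700502961 p [ 0.5515 -0.0735  0.1015]
709 [[[-0.0023, 0.0126, -0.0006], 0, 0], [[0.0015, 0.0145, 0.0005], 0, 0], [[0.0064, 0.0131, 0.0011], 0, 0], [[0.0104, 0.0101, 0.0016], 0, 0], [[0.0132, 0.0059, 0.0019], 0, 0]]
[ 0.53921633 11.23196557  5.25870864] [2.33343600e+00 8.80787741e-05 2.87167756e-02] 0.01995624780750342
```

Request:
servo_tool([
  [[-0.0023,0.0126,-0.0006],0,0],
  [[0.0015,0.0145,0.0005],0,0],
  [[0.0064,0.0131,0.0011],0,0],
  [[0.0104,0.0101,0.0016],0,0],
  [[0.0132,0.0059,0.0019],0,0],
])

```text
clock: 22.08
position: [0.6063, -0.0409, 0.1014]
tcp_rot: [[-0.049, 0.999, 0.01], [0.99, 0.047, 0.133], [0.132, 0.017, -0.991]]
ft_force: [-10.4, -1.3, 9.6]
grip_width: 0.0198
gripper_force: 42.9
```

Run:
```python
from h import *
circ(709,20,5,z=.1015)
p,T,o=state(); print(o["ft_force"],o["ft_torque"],o["grip_width"])
```

```text
angle -10.422439890658389 rad 0.04197407777188915 p [ 0.6063 -0.0409  0.1014]
809 [[[0.014, 0.0009, 0.0018], 0, 0], [[0.0139, -0.0041, 0.0018], 0, 0], [[0.0117, -0.0086, 0.0014], 0, 0], [[0.0081, -0.0121, 0.0009], 0, 0], [[0.0035, -0.0142, 0.0002], 0, 0]]
[-10.41714019  -1.25852642   9.55998055] [-0.10245169  2.23089674  0.28170323] 0.019793250319850558
```

Request:
servo_tool([
  [[0.014,0.0009,0.0008],0,0],
  [[0.0139,-0.0041,0.0018],0,0],
  [[0.0117,-0.0086,0.0014],0,0],
  [[0.0081,-0.0121,0.0009],0,0],
  [[0.0035,-0.0142,0.0002],0,0],
])

```text
clock: 22.7
position: [0.5635, 0.0089, 0.1016]
tcp_rot: [[-0.05, 0.999, 0.009], [0.99, 0.048, 0.133], [0.132, 0.016, -0.991]]
ft_force: [2.9, -13.1, -1.7]
grip_width: 0.0197
gripper_force: 41.5
```

Run:
```python
from h import *
circ(809,5,5,z=.1015)
p,T,o=state(); print(o["ft_force"],o["ft_torque"],o["grip_width"])
```

```text
angle 92.02970064951438 rad 0.042221361285441815 p [0.5635 0.0089 0.1016]
834 [[[-0.0002, -0.0014, 0.0001], 0, 0], [[-0.0002, -0.0037, -0.0001], 0, 0], [[-0.0005, -0.0036, -0.0001], 0, 0], [[-0.0009, -0.0036, -0.0002], 0, 0], [[-0.0012, -0.0035, -0.0002], 0, 0]]
[  2.94965599 -13.0930493   -1.69081084] [-2.69932854 -0.57269504 -0.16361972] 0.019728147089878197
```

Request:
servo_tool([
  [[-0.0015,-0.004,0],0,0],
  [[-0.001,-0.004,0],0,0],
  [[-0.001,-0.0035,0],0,0],
  [[0,0,0],0,0],
  [[0,0,0],0,0],
])

```text
clock: 23.32
position: [0.5522, 0.0065, 0.1016]
tcp_rot: [[-0.051, 0.999, 0.008], [0.989, 0.049, 0.138], [0.137, 0.015, -0.99]]
ft_force: [-3.2, 7.6, 2.6]
grip_width: 0.0197
gripper_force: 41.7
```

Run:
```python
from h import *
p,T,o=state(); print(p,o["ft_force"],np.degrees(np.arctan2(p[1]-C[1],p[0]-C[0])),np.hypot(*(p[:2]-C)))
im,d=env.capture("wrist"); P,u,v=pts("wrist",d)
k=(P[:,2]>.11)&(P[:,2]<.128)&(np.hypot(P[:,0]-.55,P[:,1]-.0065)<.02); print(k.sum(),P[k].mean(0) if k.any() else 0)
s,_=env.capture("scene"); cv2.imwrite("pics/s3.png",s)
```

```text
[0.55216799 0.00648389 0.10163704] [-3.19437487  7.61958399  2.62298789] 107.87674177285669 0.04180213089896706
3183 [0.55098155 0.00991814 0.11942594]
```

View pics/s3.png

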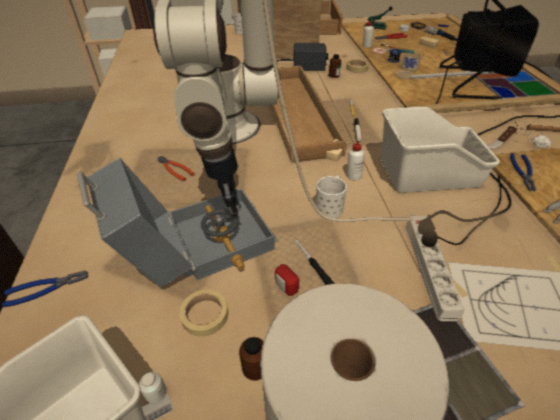

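The scene picture shows the hood open on its stop at (130,220), the gripper on the handle at (232,200), and the mug, tape and bottle undisturbed. The wheel is still about 1° short of two turns, so I'll trim it.

Request:
servo_tool([
  [[0.0006,-0.001,0],0,0],
  [[0,0,0],0,0],
  [[0,0,0],0,0],
  [[0,0,0],0,0],
  [[0,0,0],0,0],
])

```text
clock: 24.05
position: [0.5517, 0.0064, 0.1016]
tcp_rot: [[-0.05, 0.999, 0.009], [0.989, 0.049, 0.136], [0.136, 0.016, -0.991]]
ft_force: [-1.1, 6.6, 2.1]
grip_width: 0.0196
gripper_force: 41.6
```

Run:
```python
from h import *
p,T,o=state(); a=np.degrees(np.arctan2(p[1]-C[1],p[0]-C[0])); print(p,o["ft_force"],a,o["grip_width"])
if abs(a-109.0)<.8: print(env.close_job())
```

```text
[0.55171207 0.00639709 0.10163968] [-1.12945941  6.61828354  2.08906414] 108.50709553354315 0.019626866099992046
the job is handed in; nothing more can be done
None
```

The job is handed in at about 24 s: the hood is open on its stop, the wheel was closed to its stop and reopened two turns (measured within about 1°), the handle is still gripped, and the mug, tape and bottle look unmoved; one earlier turn drove joint 6 to 3.14005 rad, right at its listed 3.14 limit, so a range violation is possible.

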